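# Demagnetise the large socket, holding the dead-man paddle

## Robot

A 6-joint arm with a two-finger parallel gripper is mounted at the origin on the work surface. World frame = base frame: x ahead of the robot, y to its left, z up, the work surface at z = 0. Lengths are in m, angles in rad, forces in N, time in s.
With the tool pointing down it reaches from about 0.3 to 0.825 m from the base axis. Payload 5.4 kg.
Tool frame: the origin (TCP) lies midway between the tips of the shut fingers; the grasp point (between the pads) lies 19 mm behind it; z points along the fingers, y is the line along which they close (so a half turn about z gives the same grasp; the last joint's range is limited). The gripper opens to 92 mm and grips with 3 to 60 N. Pads are 20 mm wide; open, the fingers measure 128 mm over their backs; the gripper's body (75 mm by 189 mm) begins 69 mm behind the grasp point.
Start: joints at [0.905, 0.158, 1.597, -0, 1.386, -0.21], TCP at [0.253, 0.516, 0.215] pointing down, gripper open.
Joint ranges: [-2.91, 2.91], [-0.94, 2.29], [0.18, 2.7], [-1.29, 4.43], [0.17, 2.64], [-3, 3]. Speed limits (rad/s): [2.57, 2.57, 3.14, 3.14, 3.14, 3.14].

## Interface

Orientations are given as a rotation vector (axis times angle).
In Python, from workcell import arm gives the robot as it stands.
- The arm moves only by the tool apply_moves, never from a script. Its argument "increments" is a list that holds one entry, the list of rows, each a list of 5 numbers: the closure, from 0 (fully open) to 1 (shut), then the shift along the tool's x, y, z in m, then the turn about the tool's z in degrees. In form: [[[hand, tx, ty, tz, yaw], ...]]. A call has 1 to 12 rows; each row shifts and turns the commanded pose from where the row before left it, along the tool's axes as they then stand; what a row does not reach is not made up. A row lasts 1/8 s, in which the tool goes at most 62.5 mm and 10.7 degrees, less where a joint would pass 70% of its speed; a pose out of reach is approached as far as the arm can. A call is refused whole if a number of a shift passes 0.0625 or a number of a turn 10.7, either way. A call with a gripper value outside its range is refused whole. The fingers move at their own pace and stop on an object; "grip_force" is the grip in N (left out, the last holds). Time passes only in rows, so rows that do not move let the fingers close. It gives the time, the measured TCP pose, the force and the opening at its end, in the units of the state.
- arm.read_state(): the state, without advancing time (a new reading comes with each control period).
- arm.camera(name): name is "scene" or "top" or "wrist"; returns a dict with "pixels" (400x640x3 uint8, blue, green, red), "fov_y" (degrees; the focal length in pixels is half the picture's height over the tangent of half this angle, whatever the lens; pixels are square), "cx", "cy" (the principal point, pixels), "camera_from_world" (4x4, takes a point from world to camera coordinates). Camera axes: x right, y down, z forward; pixel columns grow to the right and rows downward; lengths in m; the calibration is good to about 2 mm. A picture is of the moment at which its call begins. There is no depth.
- arm.close_job(): hands the job in, once; it reports no verdict.
Trained networks look in a picture, given as the dict that the camera call returned (one of the last four; its "shot" number tells which), for a name from the list of things; names that differ only in an ending like _2 or _b are one class to them, and where a whole thing is asked for, a point or a joint stands for the part that bears it (a point fixed in the world has none). Each returns a list of dicts, best first, with "conf" (0 to 1); they miss things now and then, are a little off and sometimes report something else, mostly with a low value. They report only what shows in the picture. A call takes as long as a camera call.
- arm.look_for(target, picture): "point" ([column, row] in pixels, amid what is visible of it).
The state is a dict: "clock": time; "joint_pos": joint angles; "joint_vel": joint speeds; "effort": joint torques, N m; "eef_pos": TCP position; "tcp_rot": TCP orientation; "ft_force": force on the tool from outside, world axes, zero at the start; "ft_torque": the same for the moment, N m; "grip_width": finger opening in m.
Only numpy, scipy, OpenCV 4.12 (cv2) and the standard library are available. Lean on these libraries where they do the work, as an engineer would, in place of code of your own. Each camera call takes 0.05 s, during which the arm holds its last target. There are 200 camera calls.

## Task

Take the largest of the three chrome sockets out of the ceramic tray and stand it upright, still the same way up, wholly on the black disc of the blue demagnetiser, without dropping it, and let go of it. Only then press the orange dead-man paddle down until its pointer is in the green band, never down into the red, and keep it there: you finish while still holding the paddle pressed, with the socket standing on the disc. Leave the wrench, the other two sockets and the glass tumbler where they are.

Things in the scene. Friction and masses are not known exactly. Their poses are not given: they have to be found in the camera images.
- socket_large: the largest of three chrome sockets: upright hollow cylinder, 46 mm tall, outer diameter 34 mm from 21 mm above its foot to its top (28 mm below 17 mm), about 0.18 kg. Origin: centre of its underside, z up. It stands on the tray floor.
- socket_medium: chrome socket, diameter 26 mm, 40 mm tall, standing in the tray; leave alone. Origin: centre of its underside.
- socket_small: chrome socket, diameter 20 mm, 36 mm tall, standing in the tray; leave alone. Origin: centre of its underside.
- tray: square white ceramic tray, fixed, 300 x 300 mm, floor 8 mm thick, rim 22 mm high, 8 mm thick. Origin: centre of its underside (4 mm above the bench). The sockets stand in a row along its x axis, 70 mm to the -y side of its centre, 75 mm apart, in any order; wrench and tumbler on the +y side. A yellow clamp, 60 mm high, is tightened on the +y rim.
- wrench: silver socket wrench (ratchet), 185 mm long, head 35 mm wide, about 18 mm high, lying in the tray along its own x axis; leave alone. Origin: on its underside, near the middle.
- tumbler: clear glass tumbler standing upside down in the tray, 85 mm tall, 72 mm wide at the bottom; leave alone. Origin: centre of its underside.
- demag: blue demagnetiser, fixed, 190 (x) x 260 (y) x 60 mm high. Origin: centre of its underside, 4 mm above the bench. On its top: the black disc (+y half) and the orange paddle (-y half). A post (22 x 10 mm) with white (top), green and red bands stands 54 mm to the -y side of the plate's centre, rising to 124 mm; the plate's pointer moves along it.
- disc (a point): centre of the top face of the demagnetiser's black disc: level, diameter 64 mm, 4 mm above the blue top; at (-10, 60, 64) mm in the demagnetiser's frame.
- paddle_top (a point): Centre of the upper face of the orange plate (44 long, 46 wide), where it is pressed. The plate ends a 100 mm lever sloping up 0.30 rad at rest towards the demagnetiser's -x, hinged about its y axis at (60, -55, 85) mm in its frame. This point at rest: (-34, -55, 120) mm in that frame; mid-green: (-39, -55, 100), 20 mm lower.
- paddle (a joint): angle of the paddle in rad: 0 at rest (up), grows as it is pressed down, 0.40 at the stop. Green band: 0.15 to 0.27 (plate 15 to 27 mm below rest); beyond 0.27 is red. Sprung: pushing on the plate takes about 4 N to start, about 8 N in the green, 12 N at the stop; it springs back when let go.

How it is judged:
By the outcome, as a careful person would: the job done as asked, in the order asked, and still so for the second after the job is handed in, while the arm keeps its last pose, push and grip.
It also fails if it takes over 51 s, if anything falls off the work surface, if the arm or the gripper's body presses on something with over 40 N, if the wrist force passes 120 N, or if a joint passes its speed limit or range.

## Working session

There is one attempt and no reset: what is moved stays moved. The work goes in short steps, Python scripts to look and compute and a tool call to move; the robot and the scene stay as the last step left them, time stands still between calls to the robot, and variables do not carry over. Pictures are saved under pics/ and viewed, on a budget of 10 in all, crops included, one or two more only if the job needs it, and the job is handed in when it is done.

Besides the shell and the picture viewer there is one more tool, called after "Request:" as a command line: name --argument value ..., lists and objects as JSON in quotes. apply_moves: Moves the arm, as the interface text tells. Its arguments: {"type":"object","properties":{"increments":{"type":"array"},"grip_force":{"type":"number"}},"required":["increments"]}

```bash
mkdir -p pics; ls; cat > h.py <<'E'
import numpy as np, cv2
from workcell import arm
from scipy.spatial.transform import Rotation as R
def K(p):
    f=p["pixels"].shape[0]/2/np.tan(np.radians(p["fov_y"])/2); return f
def proj(p,X):
    X=np.atleast_2d(X); T=np.array(p["camera_from_world"]); c=X@T[:3,:3].T+T[:3,3]
    return np.c_[K(p)*c[:,0]/c[:,2]+p["cx"],K(p)*c[:,1]/c[:,2]+p["cy"]]
def back(p,uv,z):
    T=np.array(p["camera_from_world"]); d=np.array([(uv[0]-p["cx"])/K(p),(uv[1]-p["cy"])/K(p),1.])
    o=-T[:3,:3].T@T[:3,3]; d=T[:3,:3].T@d; return o+d*(z-o[2])/d[2]
def save(p,n): cv2.imwrite(f"pics/{n}.png",p["pixels"])
E
python3 - <<'E'
from h import *
s=arm.read_state(); print({k:np.round(v,3) for k,v in s.items()})
ims=[]
for n in ["top","scene"]:
    p=arm.camera(n); save(p,n+"0"); ims.append(p["pixels"])
    print(n,{k:(v if k!="pixels" else 0) for k,v in p.items()})
    for t in ["socket_large","socket_medium","socket_small","demag","tray","paddle","wrench","tumbler","disc","paddle_top"]:
        try: r=arm.look_for(t,p)
        except Exception as e: r=str(e)
        print(t,r)
E
```

```text
pics
{'clock': np.float64(0.0), 'joint_pos': array([ 0.905,  0.159,  1.598,  0.   ,  1.386, -0.21 ]), 'joint_vel': array([-0.   ,  0.001,  0.001, -0.001, -0.   , -0.   ]), 'effort': array([ 1.0000e-03, -3.8557e+01, -3.2212e+01,  7.0000e-02,  3.8000e-02,
       -0.0000e+00]), 'eef_pos': array([0.253, 0.516, 0.214]), 'tcp_rot': array([-7.10e-01, -3.06e+00,  3.00e-03]), 'ft_force': array([ 0.324,  0.459, -0.307]), 'ft_torque': array([-0.005,  0.01 ,  0.038]), 'grip_width': np.float64(0.092)}
top {'pixels': 0, 'fov_y': 44.885524377988496, 'cx': 318.67030764348124, 'cy': 203.727642481742, 'camera_from_world': array([[-8.36472149e-04, -9.99991765e-01,  3.97105982e-03,
        -1.70833791e-02],
       [-9.87287272e-01,  1.94656166e-04, -1.58945916e-01,
         5.83455055e-01],
       [ 1.58943835e-01, -4.05353065e-03, -9.87279305e-01,
         1.26735466e+00],
       [ 0.00000000e+00,  0.00000000e+00,  0.00000000e+00,
         1.00000000e+00]]), 'shot': 1}
socket_large [{'point': [234.9, 245.7], 'conf': 0.42}]
socket_medium [{'point': [245.2, 219.9], 'conf': 0.58}]
socket_small [{'point': 
[... 680 characters left out ...]
   [ 0.        ,  0.        ,  0.        ,  1.        ]]), 'shot': 2}
socket_large [{'point': [412.2, 194.4], 'conf': 0.68}]
socket_medium [{'point': [400.8, 217.9], 'conf': 0.51}]
socket_small [{'point': [392.5, 235.6], 'conf': 0.42}, {'point': [220.3, 190.5], 'conf': 0.3}]
demag [{'point': [220.2, 191.3], 'conf': 0.95}, {'point': [399.0, 216.2], 'conf': 0.62}]
tray [{'point': [428.2, 234.1], 'conf': 0.88}]
paddle [{'point': [203.0, 164.6], 'conf': 0.93}]
wrench [{'point': [448.3, 221.5], 'conf': 0.63}]
tumbler [{'point': [465.5, 253.8], 'conf': 0.67}]
disc [{'point': [224.4, 189.4], 'conf': 0.92}]
paddle_top [{'point': [201.6, 163.7], 'conf': 0.94}, {'point': [449.6, 223.0], 'conf': 0.39}]
```

```bash
python3 - <<'E'
import cv2
a=cv2.imread("pics/top0.png"); cv2.imwrite("pics/v1.png",cv2.resize(a[130:310,140:490],(800,411),interpolation=cv2.INTER_CUBIC))
a=cv2.imread("pics/scene0.png"); cv2.imwrite("pics/v2.png",cv2.resize(a[90:320,150:550],(800,460),interpolation=cv2.INTER_CUBIC))
E
```

```text
(no output)
```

View pics/v1.png

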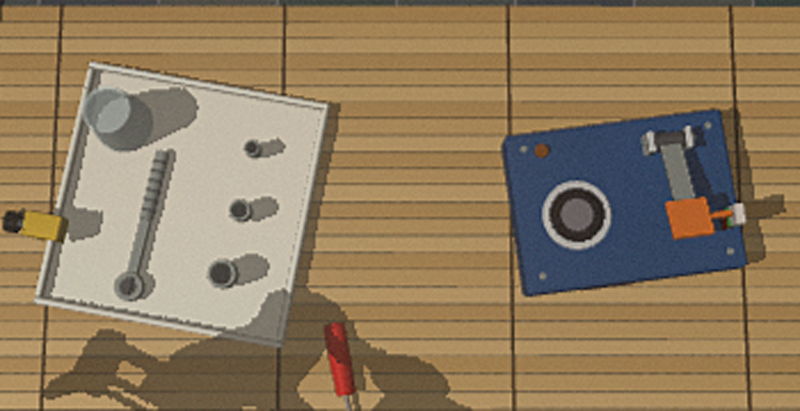

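View pics/v2.png

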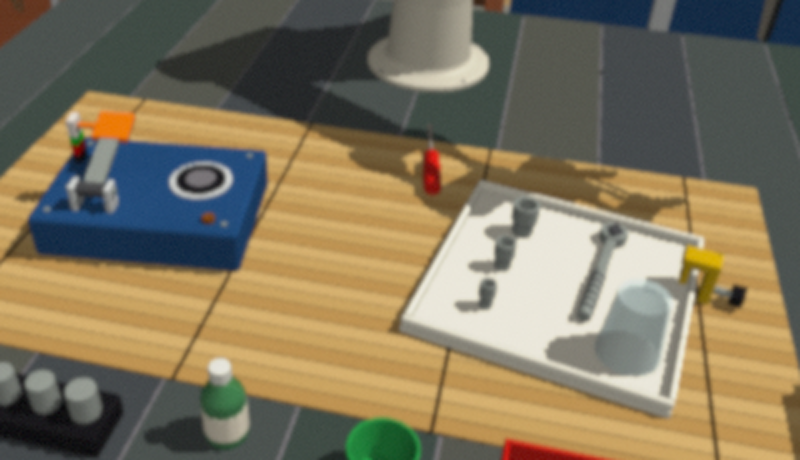

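Top view: the large socket is the lowest of the three (v1 222,272 → full 237,249), the disc is at v1 (577,215) and the orange plate at v1 (690,217). The tray is yawed about -10° and the demagnetiser about +7°. The scene view agrees.

```bash
python3 - <<'E'
from h import *
import cv2
class P(dict):pass
p=arm.camera("top"); q=arm.camera("scene")
f=lambda u,v:(140+u*.4375+0,130+v*.4375)
g=lambda u,v:(150+u*.5,90+v*.5)
print("sock top",back(p,f(222,272),.058),back(q,g(525,207),.058))
print("med",back(p,f(240,209),.052),"small",back(p,f(252,148),.048))
print("disc",back(p,f(577,215),.068),back(q,g(201,180),.068))
print("plate",back(p,f(690,217),.124),back(q,g(113,126),.124))
b=p["pixels"].astype(int); m=((b[...,0]>b[...,2]+25)&(b[...,0]>60)).astype(np.uint8)
n,l,st,c=cv2.connectedComponentsWithStats(m); i=1+st[1:,4].argmax(); cnt=max(cv2.findContours((l==i).astype(np.uint8),0,1)[0],key=cv2.contourArea)
box=cv2.boxPoints(cv2.minAreaRect(cnt)); W=np.array([back(p,x,.064) for x in box]);print("demag corners",W.round(4),np.linalg.norm(W[1]-W[0]),np.linalg.norm(W[2]-W[1]),W.mean(0))
o=((b[...,2]>180)&(b[...,1]<140)&(b[...,0]<70)).astype(np.uint8)
n,l,st,c=cv2.connectedComponentsWithStats(o); i=1+st[1:,4].argmax();print("orange",c[i],st[i],back(p,c[i],.124))
T=[back(p,f(*x),.026) for x in [(90,65),(328,103),(283,345),(38,300)]];print("tray",np.round(T,3),np.mean(T,0))
s=arm.read_state();print(R.from_rotvec(s["tcp_rot"]).as_matrix().round(3), s["joint_pos"].round(2))
E
```

```text
sock top [0.46022122 0.19873724 0.058     ] [0.46772842 0.20096427 0.058     ]
med [0.53446379 0.18050202 0.052     ] small [0.60798577 0.168543   0.048     ]
disc [ 0.52533654 -0.21295461  0.068     ] [ 0.53120915 -0.20767075  0.068     ]
plate [ 0.51644145 -0.32957348  0.124     ] [ 0.52172397 -0.3247057   0.124     ]
demag corners [[ 0.6181 -0.1298  0.064 ]
 [ 0.6532 -0.392   0.064 ]
 [ 0.4672 -0.4074  0.064 ]
 [ 0.4338 -0.1511  0.064 ]] 0.2645050975412922 0.1866519928379571 [ 0.54305489 -0.27008053  0.064     ]
orange [441.3015873  225.11640212] [432 216  20  18 189] [ 0.51598557 -0.32809857  0.124     ]
tray [[0.715 0.372 0.026]
 [0.668 0.08  0.026]
 [0.377 0.13  0.026]
 [0.429 0.42  0.026]] [0.54721039 0.25070199 0.026     ]
[[-0.898  0.44   0.   ]
 [ 0.44   0.898  0.   ]
 [-0.     0.    -1.   ]] [ 0.9   0.16  1.6  -0.    1.39 -0.21]
```

Request:
apply_moves --increments '[[[0,-0.047,-0.028,0.004,0],[0,-0.047,-0.028,0.004,0],[0,-0.047,-0.028,0.004,0],[0,-0.047,-0.028,0.004,0],[0,-0.047,-0.028,0.004,0],[0,-0.047,-0.028,0.004,0],[0,-0.047,-0.028,0.004,0],[0,0,0,0,-8.2],[0,0,0,0,-8.2],[0,0,0,0,0],[0,0,0,0,0]]]' --grip_force 25

```text
clock: 2.58
eef_pos: [0.4622, 0.1956, 0.1867]
tcp_rot: [0.269, 3.13, 0.0]
ft_force: [-0.0, -0.2, -0.0]
grip_width: 0.0916
```

```bash
cat > w.py <<'E'
from h import *
import sys
s=arm.read_state();print(s["clock"],s["eef_pos"].round(4),R.from_rotvec(s["tcp_rot"]).as_matrix().round(3).tolist(),s["ft_force"].round(1),s["grip_width"])
p=arm.camera("wrist"); save(p,sys.argv[1])
print("cam centre",(-np.array(p["camera_from_world"])[:3,:3].T@np.array(p["camera_from_world"])[:3,3]).round(3))
for t in sys.argv[2:]: print(t,arm.look_for(t,p))
E
python3 w.py w1 socket_large; python3 - <<'E'
from h import *
p=arm.camera("wrist"); print(proj(p,[[.461,.197,.058],[.461,.197,.012]]))
E
```

```text
2.575 [0.4622 0.1956 0.1867] [[-0.985, 0.171, 0.0], [0.171, 0.985, 0.0], [-0.0, 0.0, -1.0]] [-0.  -0.2 -0. ] 0.09162884358021228
cam centre [0.383 0.209 0.358]
socket_large [{'point': [320.9, 190.7], 'conf': 0.69}]
[[320.07451752 192.32154248]
 [319.89933472 183.18223199]]
```

View pics/w1.png

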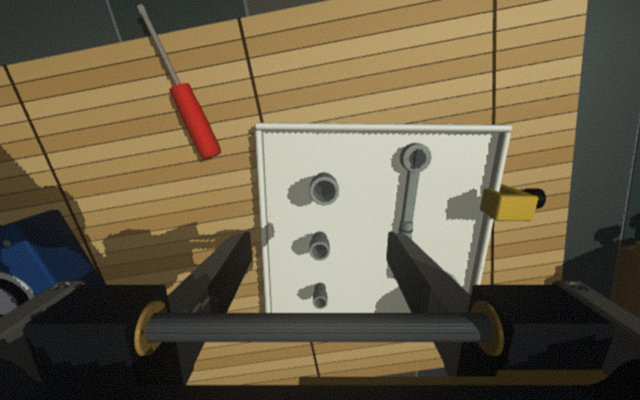

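The wrist view shows the large socket at about (324,189), on the upper side of the row. The medium socket is at (319,246).

```bash
python3 - <<'E'
from h import *
p=arm.camera("wrist"); g=cv2.cvtColor(p["pixels"],cv2.COLOR_BGR2GRAY)
c=cv2.resize(g[160:220,290:360],None,fx=8,fy=8,interpolation=cv2.INTER_CUBIC)
print("r exp px",K(p)*.017/.3, K(p))
h=cv2.HoughCircles(cv2.GaussianBlur(c,(9,9),2),cv2.HOUGH_GRADIENT,1,30,param1=60,param2=15,minRadius=85,maxRadius=135)
for x,y,r in h[0][:5]: 
    uv=(290+(x+.5)/8-.5,160+(y+.5)/8-.5); print(np.round(uv,1),r/8,back(p,uv,.058).round(4))
    cv2.circle(c,(int(x),int(y)),int(r),255,1)
cv2.imwrite("pics/w1c.png",c)
E
```

```text
r exp px 15.63679469633402 275.9434358176592
[322.6 188. ] 15.3625 [0.4565 0.2006 0.058 ]
```

View pics/w1c.png

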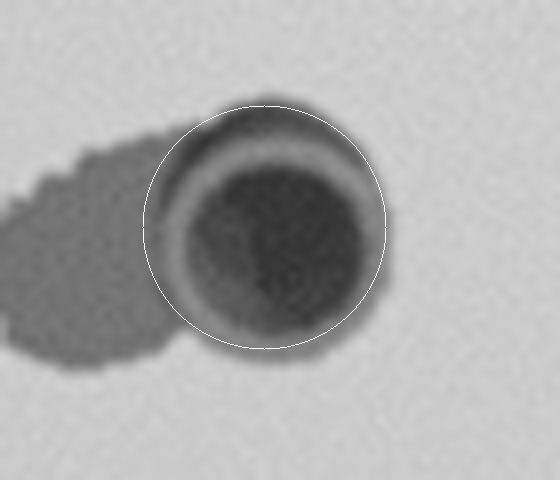

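The top rim's centre is at crop (276,247), which is (324.4,190.4) in the full picture. The fitted circle is a little off.

```bash
python3 - <<'E'
from h import *
p=arm.camera("wrist"); X=back(p,(324.4,190.4),.058); s=arm.read_state(); M=R.from_rotvec(s["tcp_rot"]).as_matrix()
print(X, M.T@(X-s["eef_pos"]))
E
```

```text
[0.45962161 0.20213414 0.058     ] [0.00363938 0.00600281 0.12860535]
```

Request:
apply_moves --increments '[[[0.3,0.003,0.005,0,0],[0.3,0,0,0.03,0],[0.3,0,0,0.03,0],[0.3,0,0,0.03,0],[0.3,0,0,0.025,0],[0.3,0,0,0.02,0],[0.3,0,0,0.015,0],[0.3,0,0,0.008,0],[0.3,0,0,0,0],[0.3,0,0,0,0]]]'

```text
clock: 4.08
eef_pos: [0.4609, 0.2011, 0.0294]
tcp_rot: [0.266, 3.129, 0.001]
ft_force: [-0.5, 0.2, -0.1]
grip_width: 0.0641
```

Request:
apply_moves --increments '[[[0.5,0,0,0,0],[0.55,0,0,0,0],[0.6,0,0,0,0],[0.65,0,0,0,0],[0.7,0,0,0,0],[0.8,0,0,0,0],[1,0,0,0,0],[1,0,0,0,0],[1,0,0,0,0]]]'

```text
clock: 5.2
eef_pos: [0.4603, 0.201, 0.0287]
tcp_rot: [0.266, 3.13, 0.0]
ft_force: [-1.0, 1.3, 2.7]
grip_width: 0.0328
```

Request:
apply_moves --increments '[[[1,0,0,-0.01,0],[1,0,0,-0.02,0],[1,0,0,-0.03,0],[1,0,0,-0.035,0],[1,0,0,-0.035,0],[1,0,0,-0.02,0],[1,0,0,0,0],[1,0,0,0,0]]]'

```text
clock: 6.2
eef_pos: [0.4592, 0.2006, 0.1773]
tcp_rot: [-0.266, -3.128, 0.001]
ft_force: [0.1, 0.2, -2.3]
grip_width: 0.033
```

```bash
python3 w.py w2 socket_large; python3 - <<'E'
from h import *
p=arm.camera("scene");s=arm.read_state();uv=proj(p,s["eef_pos"])[0].astype(int);print(uv,arm.look_for("socket_large",p))
w=cv2.imread("pics/w2.png");c=p["pixels"][uv[1]-60:uv[1]+60,uv[0]-80:uv[0]+80]
cv2.imwrite("pics/v3.png",np.hstack([cv2.resize(c,(400,300),interpolation=cv2.INTER_CUBIC),cv2.resize(w[140:340,190:450],(390,300),interpolation=cv2.INTER_CUBIC)]))
E
```

```text
6.2 [0.4592 0.2006 0.1773] [[-0.986, 0.169, -0.002], [0.169, 0.986, -0.001], [0.002, -0.001, -1.0]] [ 0.1  0.2 -2.3] 0.03302630429934496
cam centre [0.38  0.214 0.349]
socket_large [{'point': [318.7, 256.3], 'conf': 0.81}]
[419 151] [{'point': [424.6, 145.8], 'conf': 0.81}]
```

View pics/v3.png

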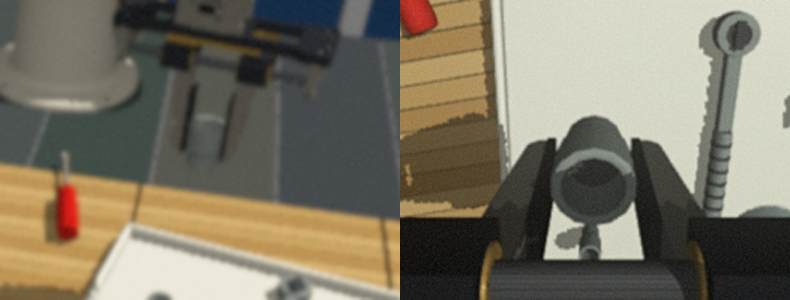

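The socket is held upright: its rim ellipse in the wrist crop is centred at (595,188), which is (320,265) in the full picture. Next I work out its offset from the TCP.

```bash
python3 - <<'E'
from h import *
p=arm.camera("wrist"); s=arm.read_state(); M=R.from_rotvec(s["tcp_rot"]).as_matrix()
X=back(p,(320,265),s["eef_pos"][2]+.0293); print("rim in tool",M.T@(X-s["eef_pos"]))
d=np.array([.526,-.211,.145])-s["eef_pos"];print(M.T@d)
E
```

```text
rim in tool [-0.00018189  0.0002516  -0.02930054]
[-0.13506405 -0.39462789  0.03263374]
```

Request:
apply_moves --increments '[[[1,-0.006,-0.016,0,0],[1,-0.012,-0.034,0,0],[1,-0.015,-0.045,0,0],[1,-0.016,-0.047,0,0],[1,-0.016,-0.047,0,0],[1,-0.016,-0.047,0,0],[1,-0.016,-0.047,0,0],[1,-0.015,-0.045,0,0],[1,-0.013,-0.037,0,0],[1,-0.007,-0.02,0.01,0],[1,-0.003,-0.01,0.02,0],[1,0,0,0,0]]]'

```text
clock: 7.95
eef_pos: [0.5245, -0.2097, 0.1452]
tcp_rot: [-0.266, -3.125, -0.005]
ft_force: [0.6, -0.5, -2.0]
grip_width: 0.0328
```

```bash
python3 w.py w3 disc; python3 - <<'E'
from h import *
p=arm.camera("top"); save(p,"t3")
q=arm.camera("wrist");print(proj(q,[[.526,-.211,.068],[.516,-.329,.124]]))
a=cv2.resize(cv2.imread("pics/t3.png")[150:300,330:490],(400,375),interpolation=cv2.INTER_CUBIC)
cv2.imwrite("pics/v4.png",np.hstack([a,cv2.resize(cv2.imread("pics/w3.png")[150:350,180:393],(400,375),interpolation=cv2.INTER_CUBIC)]))
E
```

```text
7.95 [ 0.5245 -0.2097  0.1452] [[-0.986, 0.169, -0.005], [0.169, 0.986, 0.004], [0.006, 0.003, -1.0]] [ 0.6 -0.5 -2. ] 0.032788063054191297
cam centre [ 0.446 -0.197  0.317]
disc []
[[318.00247403 206.23171463]
 [165.63437977 240.3094053 ]]
```

View pics/w3.png

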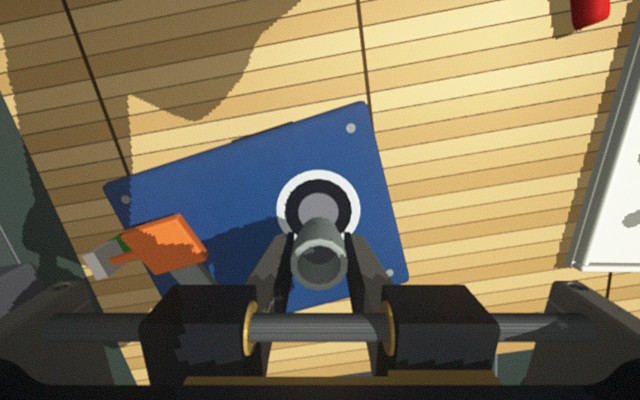

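The disc's white ring is centred at about (318,207), against a predicted (318,206). The orange plate is at (165,243), against a predicted (166,240). Both agree, so I descend.

Request:
apply_moves --increments '[[[1,-0.002,-0.001,0.01,0],[1,0,0,0.02,0],[1,0,0,0.015,0],[1,0,0,0.008,0],[1,0,0,0.004,0],[1,0,0,0,0],[1,0,0,0,0]]]'

```text
clock: 9.02
eef_pos: [0.5288, -0.2128, 0.0923]
tcp_rot: [0.266, 3.129, -0.001]
ft_force: [0.3, 0.1, -2.1]
grip_width: 0.0331
```

Request:
apply_moves --increments '[[[1,0,0,0.001,0],[1,0,0,0.001,0],[1,0,0,0,0]]]'

```text
clock: 9.4
eef_pos: [0.5283, -0.2125, 0.0895]
tcp_rot: [-0.266, -3.13, -0.0]
ft_force: [0.4, 0.5, -2.6]
grip_width: 0.0329
```

Request:
apply_moves --increments '[[[1,0,0,0.002,0],[1,0,0,0.0015,0],[1,0,0,0,0]]]'

```text
clock: 9.78
eef_pos: [0.5282, -0.2124, 0.0859]
tcp_rot: [-0.266, -3.13, -0.0]
ft_force: [0.6, 1.2, -2.8]
grip_width: 0.0333
```

Request:
apply_moves --increments '[[[1,0,0,0.001,0],[1,0,0,0,0]]]'

```text
clock: 10.02
eef_pos: [0.5283, -0.2125, 0.085]
tcp_rot: [-0.266, -3.13, -0.0]
ft_force: [-0.5, -0.6, -1.8]
grip_width: 0.0331
```

Request:
apply_moves --increments '[[[1,0,0,0.001,0],[1,0,0,0,0]]]'

```text
clock: 10.28
eef_pos: [0.5286, -0.2126, 0.0847]
tcp_rot: [0.266, 3.13, -0.0]
ft_force: [-1.8, 0.3, 3.8]
grip_width: 0.0335
```

Request:
apply_moves --increments '[[[1,0,0,0.001,0],[1,0,0,0,0]]]'

```text
clock: 10.52
eef_pos: [0.5287, -0.2126, 0.0847]
tcp_rot: [0.266, 3.13, -0.0]
ft_force: [-3.6, 3.0, 9.5]
grip_width: 0.0332
```

The socket has touched down at TCP z = 0.0847, as predicted. I relieve the push and open gently.

Request:
apply_moves --increments '[[[1,0,0,-0.001,0],[1,0,0,0,0],[0.6,0,0,0,0],[0.55,0,0,0,0],[0.5,0,0,0,0],[0.4,0,0,0,0],[0.3,0,0,0,0],[0.3,0,0,0,0],[0.3,0,0,0,0]]]'

```text
clock: 11.65
eef_pos: [0.5284, -0.2125, 0.0841]
tcp_rot: [0.266, 3.13, 0.0]
ft_force: [-0.2, -0.7, 0.5]
grip_width: 0.0644
```

Request:
apply_moves --increments '[[[0.3,0,0,-0.01,0],[0.3,0,0,-0.02,0],[0.3,0,0,-0.03,0],[0.3,0,0,-0.035,0],[0.3,0,0,-0.01,0],[0.3,0,0,0,0]]]'

```text
clock: 12.4
eef_pos: [0.5286, -0.2127, 0.1895]
tcp_rot: [0.266, 3.129, -0.001]
ft_force: [0.3, -0.3, -0.8]
grip_width: 0.0645
```

```bash
python3 w.py w4 socket_large paddle_top
```

```text
12.4 [ 0.5286 -0.2127  0.1895] [[-0.986, 0.169, 0.001], [0.169, 0.986, -0.001], [-0.001, -0.0, -1.0]] [ 0.3 -0.3 -0.8] 0.06454840834442598
cam centre [ 0.449 -0.199  0.361]
socket_large [{'point': [319.4, 204.3], 'conf': 0.93}]
paddle_top [{'point': [198.4, 227.1], 'conf': 0.59}]
```

View pics/w4.png

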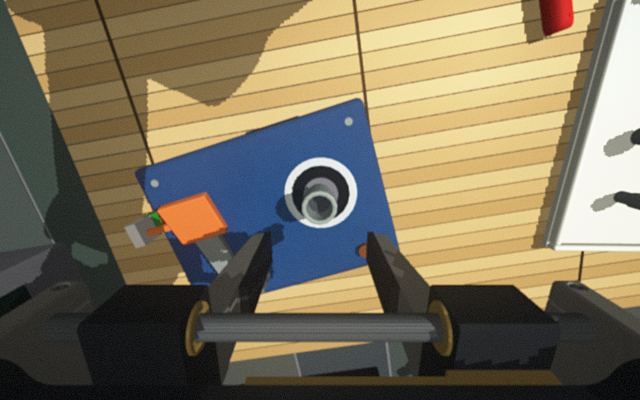

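The socket stands upright on the disc, released: its rim is at (319,205) inside the ring, which is centred at (321,192). The orange plate's centre is at about (193,219).

```bash
python3 - <<'E'
from h import *
p=arm.camera("wrist"); s=arm.read_state(); M=R.from_rotvec(s["tcp_rot"]).as_matrix()
b=p["pixels"].astype(int); o=((b[...,2]>140)&(b[...,1]<140)&(b[...,0]<70)&(b[...,2]>b[...,1]*1.6)).astype(np.uint8); o=cv2.morphologyEx(o,cv2.MORPH_OPEN,np.ones((9,9)))
n,l,st,c=cv2.connectedComponentsWithStats(o); i=1+st[1:,4].argmax();print(c[i],st[i]);X=back(p,c[i],.124);print("plate",X,"disc pred",proj(p,[[.526,-.211,.068]]))
a=np.radians(7.6); D=np.array([.543,-.270,0]); 
rot=lambda v:D+np.array([np.cos(a)*v[0]-np.sin(a)*v[1],np.sin(a)*v[0]+np.cos(a)*v[1],v[2]+.004])
print("model plate rest",rot([-34,-55,120] and np.array([-.034,-.055,.12])))
t=(X+0)+np.array([np.cos(a),np.sin(a),0])*-.003; t[2]=.15
print("target",t,"tool delta",M.T@(t-s["eef_pos"]),s["joint_pos"].round(2))
print("socket rim pos",back(p,(319.5,206.5),.114))
E
```

```text
[188.14210833 222.08619685] [ 161  201   57   44 1717]
plate [ 0.51636847 -0.33084401  0.124     ] disc pred [[319.59620277 194.60398488]]
model plate rest [ 0.51657277 -0.32901357  0.124     ]
target [ 0.51339483 -0.33124078  0.15      ] tool delta [-0.00635056 -0.11995848  0.03716615] [-0.59  0.17  1.64 -0.    1.34 -2.  ]
socket rim pos [ 0.525043   -0.21113657  0.114     ]
```

Request:
apply_moves --increments '[[[0.6,-0.002,-0.03,0,0],[1,-0.002,-0.045,0,0],[1,-0.002,-0.044,0,0],[1,0,0,0,-8.6],[1,0,0,0,-8.7],[1,0,0,0.025,0],[1,0,0,0.014,0],[1,0,0,0,0],[1,0,0,0,0]]]'

```text
clock: 13.72
eef_pos: [0.5145, -0.331, 0.1506]
tcp_rot: [-0.208, 3.134, -0.001]
ft_force: [-0.6, 0.3, 0.5]
grip_width: 0.0004
```

```bash
python3 - <<'E'
from h import *
s=arm.read_state();print(s["clock"],s["eef_pos"],R.from_rotvec(s["tcp_rot"]).as_matrix().round(3).tolist(),s["ft_force"].round(1),s["grip_width"],s["joint_pos"].round(2))
E
```

```text
13.725 [ 0.51445282 -0.33104     0.15063057] [[-0.991, -0.132, 0.001], [-0.132, 0.991, -0.0], [-0.0, -0.001, -1.0]] [-0.6  0.3  0.5] 0.0003950910794098328 [-0.77  0.3   1.55  0.    1.28 -2.47]
```

Request:
apply_moves --increments '[[[1,0,0,0.01,0],[1,0,0,0.01,0],[1,0,0,0.005,0],[1,0,0,0,0]]]'

```text
clock: 14.22
eef_pos: [0.5141, -0.3309, 0.1251]
tcp_rot: [0.208, -3.134, -0.0]
ft_force: [-1.4, 1.5, 3.9]
grip_width: 0.0004
```

Request:
apply_moves --increments '[[[1,0,0,0.003,0],[1,0,0,0.003,0],[1,0,0,0.003,0],[1,0,0,0.003,0],[1,0,0,0,0],[1,0,0,0,0]]]'

```text
clock: 14.98
eef_pos: [0.5141, -0.3313, 0.1135]
tcp_rot: [0.208, -3.134, 0.001]
ft_force: [-3.3, -0.8, 6.3]
grip_width: 0.0004
```

Request:
apply_moves --increments '[[[1,0,0,0.003,0],[1,0,0,0.003,0],[1,0,0,0.002,0],[1,0,0,0,0],[1,0,0,0,0]]]'

```text
clock: 15.6
eef_pos: [0.5136, -0.3315, 0.1057]
tcp_rot: [0.208, -3.134, 0.002]
ft_force: [-4.6, -1.5, 7.1]
grip_width: 0.0006
```

```bash
python3 w.py w5 socket_large disc; python3 - <<'E'
from h import *
p=arm.camera("scene"); save(p,"s5"); print(arm.look_for("socket_large",p), proj(p,[[.526,-.211,.068],[.526,-.211,.114]]))
a=cv2.resize(p["pixels"][130:215,165:285],(480,340),interpolation=cv2.INTER_CUBIC)
b=cv2.resize(cv2.imread("pics/w5.png")[150:350,230:430],(320,320),interpolation=cv2.INTER_CUBIC)
b=cv2.copyMakeBorder(b,0,20,0,0,cv2.BORDER_CONSTANT)
cv2.imwrite("pics/v5.png",np.hstack([a,b]))
E
```

```text
15.6 [ 0.5136 -0.3315  0.1057] [[-0.991, -0.132, -0.001], [-0.132, 0.991, -0.001], [0.001, -0.001, -1.0]] [-4.6 -1.5  7.1] 0.0005783663982220827
cam centre [ 0.434 -0.343  0.278]
socket_large [{'point': [476.1, 278.1], 'conf': 0.9}]
disc [{'point': [397.0, 209.6], 'conf': 0.76}]
[{'point': [247.0, 170.7], 'conf': 0.8}] [[250.04389247 178.67494009]
 [248.2775605  163.61626237]]
```

View pics/v5.png

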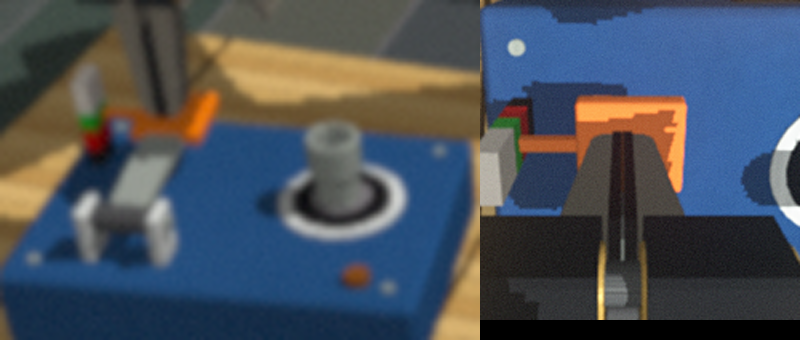

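View pics/w5.png

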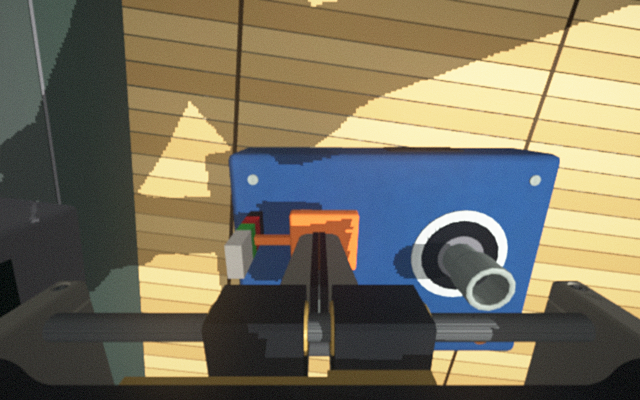

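The pointer arm meets the green band in both views (scene crop about (105,116), wrist about (253,240)), and the socket stands on the disc. Geometry gives about 0.18 to 0.19 rad, so I go 2 mm further towards mid-green and recheck.

Request:
apply_moves --increments '[[[1,0,0,0.001,0],[1,0,0,0.001,0],[1,0,0,0,0],[1,0,0,0,0]]]'

```text
clock: 16.35
eef_pos: [0.5135, -0.3315, 0.1037]
tcp_rot: [0.208, -3.133, 0.002]
ft_force: [-5.0, 0.2, 7.7]
grip_width: 0.0
```

```bash
python3 - <<'E'
from h import *
s=arm.read_state();print(s["clock"],s["eef_pos"],s["ft_force"].round(1),np.abs(s["joint_vel"]).max().round(4))
a=np.radians(7.6); D=np.array([.543,-.270,.004]); Q=R.from_euler("z",a).as_matrix()
v=Q.T@(s["eef_pos"]-D); print("tcp in demag",v)
from scipy.optimize import brentq
def h(th,x):
    r=np.array([-.094,.035]); c,sn=np.cos(th),np.sin(th); P=np.array([.06,.085])+[c*r[0]-sn*r[1], sn*r[0]+c*r[1]]
    return P[1]-(x-P[0])*np.tan(.3-th)
for dx in (-.01,0,.01): print(dx,brentq(lambda t:h(t,v[0]+dx)-v[2],-.1,.5))
q=arm.camera("scene"); w=arm.camera("wrist"); ims=[]
for p,(y0,y1,x0,x1) in ((q,(140,180,170,220)),(w,(195,295,200,300))):
    im=p["pixels"][y0:y1,x0:x1]; k=400/im.shape[1]; im=cv2.resize(im,None,fx=k,fy=k,interpolation=cv2.INTER_CUBIC); im=im[:400]
    im=cv2.copyMakeBorder(im,0,400-im.shape[0],0,0,cv2.BORDER_CONSTANT)
    for th,col in ((0.15,(255,255,0)),(0.21,(0,255,0)),(0.27,(255,0,255))):
        r=np.array([-.094,.035]);c,sn=np.cos(th),np.sin(th);P=np.array([.06,.085])+[c*r[0]-sn*r[1], sn*r[0]+c*r[1]]
        X=D+Q@np.array([P[0],-.055-.049+.0,P[1]]); u=(proj(p,X)[0]-[x0,y0])*k; cv2.drawMarker(im,tuple(int(t) for t in u),col,0,14,1); print(th,u.round())
    ims.append(im)
cv2.imwrite("pics/v6.png",np.hstack(ims))
E
```

```text
16.35 [ 0.51354903 -0.33153327  0.1037059 ] [-5.   0.2  7.7] 0.0018
tcp in demag [-0.03733043 -0.05709766  0.0997059 ]
-0.01 0.21608310957612042
0 0.20755171721349788
0.01 0.19710249633691002
0.15 [151. 115.]
0.21 [155. 129.]
0.27 [160. 143.]
0.15 [195. 202.]
0.21 [203. 181.]
0.27 [211. 163.]
```

View pics/v6.png

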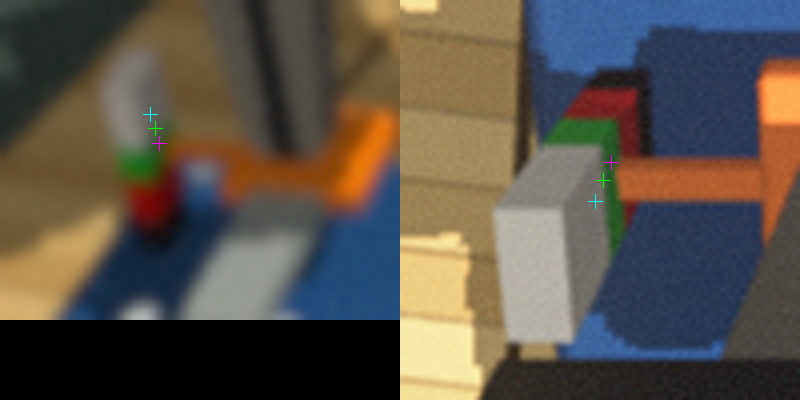

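In the wrist view the pointer's tip (crop 615,180) is in the middle of the green band. The scene view also shows it beside the green. Geometry gives 0.20 to 0.22 rad and the push is 7.7 N, so I hand in.

```bash
python3 -c "
from h import *
s=arm.read_state();print(s['clock'],s['eef_pos'],s['ft_force'].round(1));print(arm.close_job())"
```

```text
16.45 [ 0.51353857 -0.33153469  0.10370495] [-5.3 -0.2  7.3]
the job is handed in; nothing more can be done
None
```

The large socket is standing upright on the black disc, released. The arm is holding the orange paddle in the green band. I handed the job in at 16.45 s.

- **Socket:** it touched down at the predicted height (TCP z 0.0847 m) and was let go before I went to the paddle. The wrist view put it within about 3 mm of the disc's centre. It was still standing there in the last wide wrist and scene views, just before the final 2 mm of paddle travel.
- **Paddle:** I pressed it down in small steps with the fingers shut. At the end, geometry gave about 0.20 to 0.22 rad (the green band is 0.15 to 0.27). The upward force was about 7.5 N, and the close-up wrist view showed the pointer in the middle of the green.
- **One disagreement:** the projected markers in the scene close-up fell about 2 to 3 pixels off the post. The picture itself still showed the pointer beside the green band.
- **Not rechecked:** the arm never touched the wrench, the tumbler or the other two sockets, as far as the moves and forces show. I did not take a final picture of the tray to confirm it.

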